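# Put the washed-up things back in their places on the kitchen cart

## Robot

A 6-joint arm with a two-finger parallel gripper is mounted at the origin on the work surface. World frame = base frame: x ahead of the robot, y to its left, z up, the work surface at z = 0. Lengths are in mm, angles in rad, forces in N, time in s.
With the tool pointing down it reaches from about 375 to 900 mm from the base axis. Payload 3.1 kg.
Tool frame: the origin (TCP) lies midway between the tips of the shut fingers; the grasp point (between the pads) lies 19 mm behind it; z points along the fingers, y is the line along which they close (so a half turn about z gives the same grasp; the last joint's range is limited). The gripper opens to 85 mm and grips with 20 to 120 N. Pads are 22 mm wide; open, the fingers measure 114 mm over their backs; the gripper's body (76 mm by 85 mm) begins 54 mm behind the grasp point. The pads swing forward as they close: fully open they stand 13 mm farther back than shut.
Start: joints at [0.981, 0.527, 1.433, -0, 1.181, -0.178], TCP at [250.12, 572.745, 231.31] pointing down, gripper open.
Joint ranges: [-3.08, 3.08], [-0.75, 2.2], [0.22, 2.44], [-1.43, 4.57], [0, 2.65], [-2.85, 2.85]. Speed limits (rad/s): [2.79, 2.79, 3.14, 3.14, 3.14, 3.14].

## Interface

Orientations are given as a unit quaternion [x, y, z, w].
In Python, from station import bot gives the robot as it stands.
- The arm moves only by the tool step_arm, never from a script. Its argument "moves" is a list of rows, each an object of numbers: "hand": the opening, from 0 (shut) to 1 (fully open); "x", "y", "z": the shift along the tool's x, y, z in units of 50 mm (1.0 is 50 mm); "roll": the turn about the tool's z in units of 10 degrees (1.0 is 10 degrees). A call has 1 to 10 rows; each row shifts and turns the commanded pose from where the row before left it, along the tool's axes as they then stand; what a row does not reach is not made up. A row lasts 1/8 s, in which the tool goes at most 62.5 mm and 10.7 degrees, less where a joint would pass 70% of its speed; a pose out of reach is approached as far as the arm can. A call is refused whole if a number of a shift passes 1 or a number of a turn 1, either way. A call with a gripper value outside its range is refused whole. The fingers move at their own pace and stop on an object; "grip_force" is the grip in N (left out, the last holds). Time passes only in rows, so rows that do not move let the fingers close. It gives the time, the measured TCP pose, the force, the opening and the grip force at its end, in the units of the state.
- bot.observe(): the state, without advancing time (a new reading comes with each control period).
- bot.capture(name): name is "scene" or "top" or "wrist"; returns the picture (400x640x3 uint8, blue, green, red); there is no depth.
- bot.camera_model(name): a dict with "fovy" (degrees; the focal length in pixels is half the picture's height over the tangent of half this angle, whatever the lens; pixels are square), "cx", "cy" (the principal point, pixels), "pose" (4x4, takes a point from camera to world coordinates). Camera axes: x right, y up, looking along -z (the intrinsics and any distortion apply to the point x, -y, -z); pixel columns grow to the right and rows downward; lengths in mm; the calibration is good to about 2 mm. A picture is of the moment at which its call begins: read the wrist's pose just before it. camera_model takes no time and is no camera call; for the wrist camera it gives the pose at the moment of the call.
- bot.finish_job(): hands the job in; it is judged then, once.
Trained networks look in the newest picture that a camera, given by its name, has taken for a name from the list of things; names that differ only in an ending like _2 or _b are one class to them, and where a whole thing is asked for, a point or a joint stands for the part that bears it (a point fixed in the world has none). Each returns a list of dicts, best first, with "score" (0 to 1); they miss things now and then, are a little off and sometimes report something else, mostly with a low value. They report only what shows in the picture. A call takes as long as a camera call. They do not tell look-alikes from the thing itself.
- bot.look_for(camera, thing): "bbox" ([left, top, width, height] in pixels, round what is visible of it).
- bot.trace(camera, thing): "mask" (400x640 bool, what is visible of it) and "bbox" ([left, top, width, height] in pixels, round what is visible of it).
- bot.landmark_of(camera, thing): "uv" ([column, row] in pixels: a listed point, or the origin of a listed thing).
The state is a dict: "time": time; "joint_pos": joint angles; "qvel": joint speeds; "joint_efforts": joint torques, N m; "tool_pos": TCP position; "eef_rot": TCP orientation; "contact_force": force on the tool from outside, world axes, zero at the start; "wrist_torque": the same for the moment, N m; "finger_gap": finger opening in mm; "finger_force": force on a finger pad.
Only numpy, scipy, OpenCV 4.12 (cv2) and the standard library are available. Lean on these libraries where they do the work, as an engineer would, in place of code of your own. Each camera call takes 0.05 s, during which the arm holds its last target. There are 200 camera calls.

## Task

Put the four washed things on the cart top back where they belong: stand the empty bottle upright on the turntable beside the two that are there, put the little lidded sauce pot upright in the small end compartment of the open bento box, stand the wooden pestle head down in the bamboo cup, easing the skewers aside without ramming it in, and lay the wooden spoon hollow side up with its bowl in the spoon rest and its handle out through the notch in the rim. Leave the cup and the turntable's own two bottles standing, and let go of everything.

Things in the scene. Friction and masses are not known exactly. Their poses are not given: they have to be found in the camera images.
- bottle: Empty amber glass sauce bottle with a black cap, standing loose on the cart top, not on the turntable: 155 mm high, round body 50 mm across up to 96 mm, then tapering; the cap is a 30 mm cylinder from 129 to 155 mm height, to take it by. About 0.12 kg. Origin at the centre of its underside, z up.
- pot: Small round sauce pot, white with a flat grey screw lid, standing on the cart top: 42 mm across (36 mm at the foot), 36 mm high, about 35 g. Origin at the centre of its underside, z up.
- pestle: Light wooden pestle standing on its broad head, handle up: 140 mm high; head 34 mm across up to 26 mm high, foot bevelled to a flat 26 mm across; handle 16 mm across at 85 mm, 19 mm at 134 mm height. About 70 g. Origin at the centre of the head's flat underside, z up along the handle.
- spoon: Wooden spoon lying hollow side up, bowl roughly towards the robot. 191 mm long: round bowl 42 mm across, 14 mm deep; round handle 13 mm thick. Origin on the handle's axis, 105 mm from the bowl's centre, 66 mm from the handle's end, 7 mm above the cart top: grip it across the handle there. x along the handle to the bowl, z up. 30 g, balances 50 mm from the origin towards the bowl.
- turntable: Round light-wood turntable; origin at its centre on the cart top. Its tray turns easily about the centre (yaw does not matter): 210 mm across, floor 18 mm above the cart top and 98 mm in radius, rim top 34 mm above the cart top. Two empty bottles stand on one side of it, the other side is free.
- squat_bottle: Amber bottle with black cap, standing on the turntable's tray: 52 mm across, 105 mm high. Origin at the centre of its underside. To be left standing there.
- slim_bottle: Amber bottle with black cap, standing on the turntable's tray: 42 mm across, 140 mm high. Origin at the centre of its underside. To be left standing there.
- bento: Open navy bento box, fixed, 190 x 115 mm, 50 mm high, walls and floor 4 mm. Origin at the centre of its underside, x along its length. A cross wall at x = +22 mm, 46 mm high, parts off the small compartment: x 23.5 to 91 mm (centre 57), y -53 to 53 mm, floor 4 mm up. The pot goes in with fingers on its y sides, opened only a little. The large part (-x) holds a dark chopstick case.
- spoon_rest: White ceramic spoon rest, fixed: oval dish 132 mm (x) by 96. Origin at its centre on the cart top. Floor 6 mm high; rim 12 mm thick, 23 high, with a notch (40 mm wide, down to 12.5) and a small lip out to x = -77, 11.5 high, at the -x end for the handle. Laid well, the spoon's x follows the rest's x, its bowl's centre is 15 mm to +x of the rest's origin, its own origin 90 mm to -x and 20 mm up.
- cup: Bamboo cup standing loose, 84 mm across, 95 mm high, wall 5 mm, floor 6 mm above its underside, 0.35 kg. Origin at the centre of its underside. Four loose bamboo skewers 8 mm thick, up to 155 mm high, stand in it, feet about 16 mm from the middle, tops leaning outwards on the rim: the middle is open but the pestle's head must ease their feet aside.
There are look-alikes about, which are no part of the job. Of the things that look like the bento, the larger one is meant.

How it is judged (in metres and radians):
At the end, for the whole second after the job is handed in: Bottle upright on the tray, within 78 mm of its centre; pot upright in the small compartment; spoon hollow up in rest, within 25 mm lengthwise, 22 mm sideways, 0.26 rad; pestle head down on cup floor, tilt under 0.5 rad; cup and both tray bottles upright; all released, at rest (horizontal distance between bottle and turntable below 0.078 m and z of bottle in the frame of turntable between 0.012 and 0.024 m and angle between each of bottle, cup, squat_bottle, slim_bottle's own z axis and vertical below 0.1 rad and x of pot in the frame of bento between 0.04 and 0.075 m and y of pot in the frame of bento between -0.037 and 0.037 m and z of pot in the frame of bento below 0.01 m and angle between pot's own z axis and vertical below 0.15 rad and x of spoon in the frame of spoon_rest between -0.115 and -0.065 m and y of spoon in the frame of spoon_rest between -0.022 and 0.022 m and z of spoon in the frame of spoon_rest between 0.013 and 0.035 m and angle between the x axis of spoon and the x axis of spoon_rest, either way round below 0.26 rad and angle between spoon's own z axis and vertical below 0.4 rad and horizontal distance between pestle and cup below 0.03 m and z of pestle in the frame of cup between -0.01 and 0.02 m and angle between pestle's own z axis and vertical below 0.5 rad and horizontal distance between each of squat_bottle, slim_bottle and turntable below 0.082 m and linear speed of each of bottle, pot, spoon, pestle below 0.02 m/s and contact force between each of bottle, pot, spoon, pestle and the fingers below 0.05 N); the robot touches nothing.
It fails at once if a bottle on the turntable is knocked over (angle between any of squat_bottle, slim_bottle's own z axis and vertical above 0.6 rad).
It fails at once if the bamboo cup is tipped over (angle between cup's own z axis and vertical above 0.4 rad).
It fails at once if the pestle is rammed into the cup (over 40 N) (contact force between pestle and cup above 40 N).
It also fails if it takes over 131 s, if anything falls off the work surface, if the arm or the gripper's body presses on something with over 40 N, if the wrist force passes 120 N, or if a joint passes its speed limit or range.

## Working session

There is one attempt and no reset: what is moved stays moved. The work goes in short steps, Python scripts to look and compute and a tool call to move; the robot and the scene stay as the last step left them, time stands still between calls to the robot, and variables do not carry over. Pictures are saved under pics/ and viewed, at most 14 in all, crops included, and the job is handed in when it is done.

Besides the shell and the picture viewer there is one more tool, called after "Emit:" by a JSON object that holds its "api" and its "payload", one argument or row to a line. step_arm: Moves the arm, as the interface text tells. Its arguments: {"type":"object","properties":{"moves":{"type":"array","items":{"type":"object","properties":{"hand":{"type":"number"},"x":{"type":"number"},"y":{"type":"number"},"z":{"type":"number"},"roll":{"type":"number"}}}},"grip_force":{"type":"number"}},"required":["moves"]}

```bash
ls; mkdir -p pics
cat > h.py <<'E'
import numpy as np, cv2
from station import bot
def cm(n):
    m=bot.camera_model(n); f=200/np.tan(np.radians(m['fovy'])/2)
    return m,f
def ray(n,uv):
    m,f=cm(n); P=np.array(m['pose'])
    p=np.array([(uv[0]-m['cx'])/f,(uv[1]-m['cy'])/f])
    d=np.array([p[0],-p[1],-1.]); return P[:3,3],P[:3,:3]@d
def onz(n,uv,z):
    o,d=ray(n,uv); return o+d*(z-o[2])/d[2]
def proj(n,p):
    m,f=cm(n); P=np.array(m['pose']); c=P[:3,:3].T@(np.array(p,float)-P[:3,3])
    return np.array([m['cx']+f*c[0]/-c[2], m['cy']-f*c[1]/-c[2]])
E
python3 - <<'E'
from h import *
np.set_printoptions(precision=3,suppress=True)
for n in ['scene','top','wrist']:
    print(n,bot.camera_model(n)); 
    cv2.imwrite(f'pics/{n}0.png',bot.capture(n))
print(bot.observe())
for n in ['scene','top']:
  for t in 'bottle pot pestle spoon turntable squat_bottle slim_bottle bento spoon_rest cup'.split():
    r=bot.look_for(n,t); l=bot.landmark_of(n,t)
    print(n,t,[(np.round(a['bbox']).tolist(),round(a['score'],2)) for a in r[:4]],[(np.round(a['uv'],1).tolist(),round(a['score'],2), onz(n,a['uv'],0)[:2].round().tolist()) for a in l[:4]])
E
```

```text
pics
scene {'fovy': 55.942876869658264, 'cx': 315.40349531927325, 'cy': 199.8684679889053, 'pose': array([[ -0.539,  -0.591,   0.6  , 985.319],
       [  0.842,  -0.367,   0.395, 388.461],
       [ -0.013,   0.719,   0.695, 702.396],
       [  0.   ,   0.   ,   0.   ,   1.   ]])}
top {'fovy': 54.1510422597749, 'cx': 313.7154173725674, 'cy': 200.3379210611418, 'pose': array([[   0.021,    0.982,   -0.186,  229.071],
       [  -1.   ,    0.02 ,   -0.007,   33.411],
       [  -0.003,    0.186,    0.982, 1067.791],
       [   0.   ,    0.   ,    0.   ,    1.   ]])}
wrist {'fovy': 69.34417600808673, 'cx': 319.93076033454173, 'cy': 200.77676655608488, 'pose': array([[  0.4  ,  -0.877,  -0.267, 180.94 ],
       [  0.917,   0.382,   0.119, 601.64 ],
       [ -0.002,  -0.292,   0.956, 373.876],
       [  0.   ,   0.   ,   0.   ,   1.   ]])}
{'time': 0.15, 'joint_pos': array([ 0.981,  0.528,  1.434,  0.   ,  1.181, -0.178]), 'qvel': array([ 0.   , -0.002, -0.005,  0.003, -0.   ,  0.   ]), 'joint_efforts': array([  0.   , -44.274, -17.828,  -0.   ,   0.006,  -0.   ]), 'tool_pos': array([249.806
[... 1694 characters left out ...]
urntable [([414.0, 128.0, 79.0, 78.0], 0.8)] [([448.2, 165.6], 0.92, [539.0, -337.0])]
top squat_bottle [([465.0, 158.0, 32.0, 22.0], 0.74)] [([476.1, 173.8], 0.92, [517.0, -414.0])]
top slim_bottle [([446.0, 129.0, 31.0, 25.0], 0.69)] [([452.0, 146.6], 0.8, [595.0, -350.0])]
top bento [([135.0, 240.0, 46.0, 63.0], 0.62), ([173.0, 117.0, 57.0, 76.0], 0.61)] [([161.1, 270.7], 0.8, [231.0, 447.0]), ([208.0, 153.9], 0.57, [560.0, 344.0]), ([292.3, 199.0], 0.29, [434.0, 100.0])]
top spoon_rest [([274.0, 110.0, 34.0, 50.0], 0.64)] [([292.9, 136.1], 0.96, [618.0, 104.0]), ([473.8, 173.1], 0.59, [519.0, -408.0])]
top cup [([351.0, 123.0, 37.0, 39.0], 0.97)] [([365.6, 148.1], 0.73, [586.0, -104.0])]
```

Run:
```python
import cv2
a=cv2.imread('pics/top0.png'); cv2.imwrite('pics/topc.png',cv2.resize(a[90:310,110:510],(800,440),interpolation=cv2.INTER_CUBIC))
a=cv2.imread('pics/scene0.png'); cv2.imwrite('pics/scenec.png',cv2.resize(a[100:400,130:560],(800,558),interpolation=cv2.INTER_CUBIC))
```

```text
(no output)
```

View pics/topc.png

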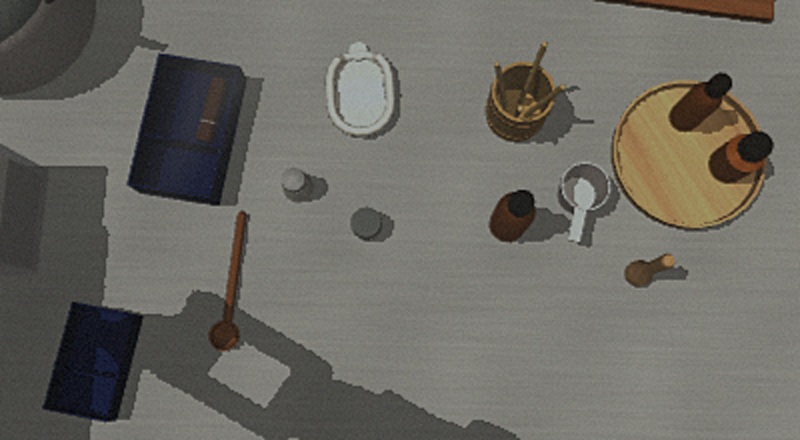

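View pics/scenec.png

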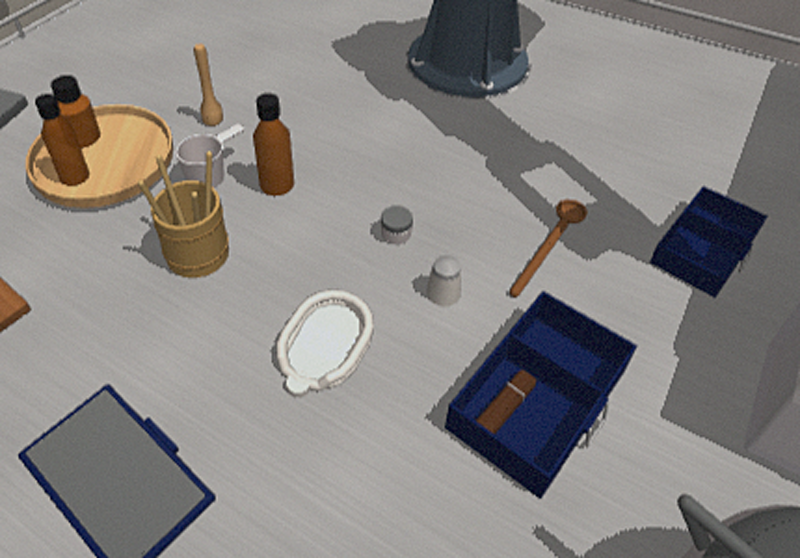

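Candidates in the top picture: the pot is the flat-lidded cylinder at (293,200), and the domed shaker at (258,182) is a look-alike. The bento is the larger open box at (205,155), while the smaller one is at (157,270) and a closed one lies by the scene's left edge. The spoon is at (226,228), and the white measuring cup with a handle at (402,190) is not part of the job. The small bento compartment faces the robot, and the rest's notch is at its far end. I'll move to a wrist view over that area.

Emit:
{"api": "step_arm", "payload": {
  "moves": [
    {"roll":-0.8},
    {"roll":-0.8},
    {"roll":-0.75},
    {"x":-0.5,"y":-0.9,"z":-0.07},
    {"x":-0.5,"y":-0.9,"z":-0.07},
    {"x":-0.5,"y":-0.9,"z":-0.07},
    {"x":-0.5,"y":-0.9,"z":-0.07},
    {"x":-0.5,"y":-0.9,"z":-0.07},
    {"x":-0.5,"y":-0.9,"z":-0.07},
    {"x":-0.5,"y":-0.9,"z":-0.07}
  ]
}}

```text
invalid input at $.moves[0]: expected keys hand, x, y, z, roll
```

Emit:
{"api": "step_arm", "payload": {
  "moves": [
    {"x":-0.4,"y":-0.9,"z":-0.7},
    {"z":-0.7},
    {},
    {}
  ]
}}

```text
invalid input at $.moves[0]: expected keys hand, x, y, z, roll
```

```bash
cat > look.py <<'E'
import sys
from h import *
tag=sys.argv[1]; s=bot.observe(); im=bot.capture('wrist'); cv2.imwrite(f'pics/{tag}.png',im); np.save('pics/'+tag+'.npy',0)
m=bot.camera_model('wrist')
print('t',s['time'],s['tool_pos'].round(1),s['eef_rot'].round(3),'j',s['joint_pos'].round(2),'gap',round(s['finger_gap'],1),'F',s['contact_force'].round(1))
print('cam',np.array(m['pose'])[:3,3].round(1))
for a in sys.argv[2:]:
    t,z=a.split(':'); z=float(z)
    for r in bot.landmark_of('wrist',t)[:3]: print(t,'LM',np.round(r['uv'],1),round(r['score'],2),onz('wrist',r['uv'],z).round(1))
    for k,r in enumerate(bot.trace('wrist',t)[:3]):
        mk=r['mask'].astype(np.uint8); np.save(f'pics/{tag}_{t}{k}.npy',mk)
        ys,xs=np.nonzero(mk); c=(xs.mean(),ys.mean()); print(t,'MK',np.round(r['bbox']),round(r['score'],2),'centroid',np.round(c,1),onz('wrist',c,z).round(1))
E
python3 look.py w1 spoon:7 pot:0 bento:0 spoon_rest:0
```

```text
t 2.15 [250.1 572.7 231.3] [ 0.204  0.979 -0.    -0.   ] j [ 0.98  0.53  1.43  0.    1.18 -0.18] gap 84.8 F [ 0.4 -0.8  0.2]
cam [181.1 601.9 374.7]
spoon MK [118. 253.  43.  47.] 0.6 centroid [140.5 272.8] [280.4 276.6   7. ]
bento LM [230.8 194.2] 0.65 [229.7 449.7   0. ]
bento MK [235. 336.  47.  18.] 0.97 centroid [255.3 344.5] [465.1 365.2   0. ]
bento MK [170. 136. 102. 126.] 0.87 centroid [224.2 196.5] [229.  440.1   0. ]
```

View pics/w1.png

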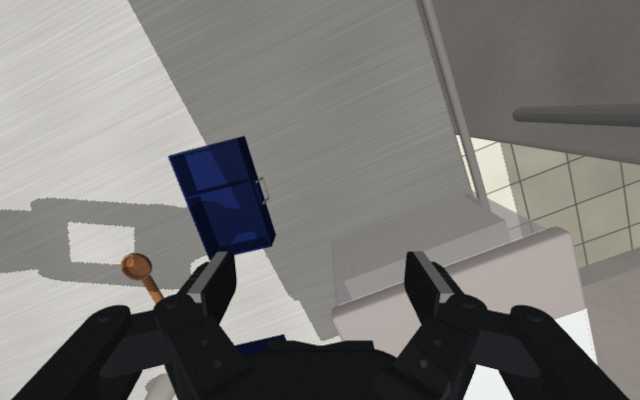

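The wrist image shows the decoy bento at (225,195) and the spoon's bowl at (137,266), and the gripper hides the lower rows. Every row needs all five keys, so I'll resend the moves in full.

Emit:
{"api": "step_arm", "payload": {
  "moves": [
    {"hand":1,"x":0,"y":0,"z":-0.7,"roll":-0.8},
    {"hand":1,"x":0,"y":0,"z":-0.7,"roll":-0.8},
    {"hand":1,"x":0,"y":0,"z":0,"roll":-0.75},
    {"hand":1,"x":-0.85,"y":-0.8,"z":0,"roll":0},
    {"hand":1,"x":-0.85,"y":-0.8,"z":0,"roll":0},
    {"hand":1,"x":-0.85,"y":-0.8,"z":0,"roll":0},
    {"hand":1,"x":-0.85,"y":-0.8,"z":0,"roll":0},
    {"hand":1,"x":-0.85,"y":-0.8,"z":0,"roll":0},
    {"hand":1,"x":-0.85,"y":-0.8,"z":0,"roll":0},
    {"hand":1,"x":-0.85,"y":-0.8,"z":0,"roll":0}
  ]
}}

```text
time: 3.85
tool_pos: [548.4, 290.9, 301.5]
eef_rot: [0.001, 1.0, 0.0, 0.0]
contact_force: [-0.3, 0.4, 0.4]
finger_gap: 85.5
finger_force: 0.0
```

Emit:
{"api": "step_arm", "payload": {
  "moves": [
    {"hand":1,"x":-0.85,"y":-0.8,"z":0,"roll":0},
    {"hand":1,"x":-0.85,"y":-0.8,"z":0,"roll":0},
    {"hand":1,"x":0,"y":0,"z":0,"roll":0},
    {"hand":1,"x":0,"y":0,"z":0,"roll":0},
    {"hand":1,"x":0,"y":0,"z":0,"roll":0}
  ]
}}

```text
time: 4.47
tool_pos: [630.9, 213.3, 301.4]
eef_rot: [0.0, 1.0, 0.0, -0.0]
contact_force: [0.5, -0.2, -1.1]
finger_gap: 85.6
finger_force: 0.0
```

```bash
python3 look.py w2 spoon:7 pot:0 bento:0 spoon_rest:0
```

```text
t 4.475 [630.9 213.3 301.4] [ 0.  1.  0. -0.] j [ 0.16  0.52  1.24  0.    1.38 -1.41] gap 85.6 F [ 0.5 -0.2 -1.1]
cam [555.8 212.7 445. ]
spoon MK [362.  19. 123. 165.] 0.7 centroid [422.8  96.4] [534.1 359.3   7. ]
spoon MK [355.   0.  12.  19.] 0.52 centroid [363.3   9.5] [426.3 269.6   7. ]
pot LM [230.6  11.8] 0.74 [427.2  92.5   0. ]
pot MK [207.   0.  39.  22.] 0.77 centroid [228.8   9.6] [424.8  90.2   0. ]
bento LM [412.4 112. ] 0.85 [555.9 348.1   0. ]
bento MK [361.  18. 125. 166.] 0.65 centroid [422.9  96.4] [534.4 361.1   0. ]
bento MK [  4.   2. 102.  32.] 0.47 centroid [65.4 12.3] [ 428.  -129.5    0. ]
spoon_rest LM [253.9 151.8] 0.58 [614.3 110.7   0. ]
spoon_rest LM [108.1 133. ] 0.37 [ 586.1 -106.3    0. ]
spoon_rest MK [214. 106.  71.  94.] 0.83 centroid [250.3 151.4] [613.6 105.1   0. ]
```

View pics/w2.png

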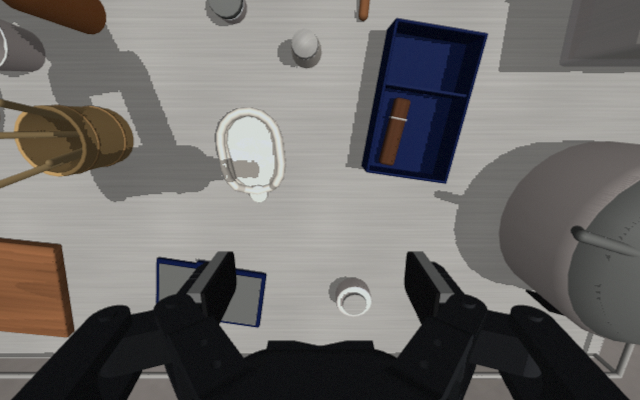

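The picture shows the rest at (250,150) with its lip at (259,197), the large bento with corners (397,19), (486,34), (445,182) and (364,170), and its small compartment at the top. The shaker is at (305,45) and the pot at (226,8). I'll fit the bento and rest.

Run:
```python
from h import *
np.set_printoptions(precision=1,suppress=True)
im=cv2.imread('pics/w2.png')
C=np.array([onz('wrist',p,50)[:2] for p in [(397,19),(486,34),(445,182),(364,170)]]); print(C, [np.linalg.norm(C[i]-C[i-1]) for i in range(4)], C.mean(0))
m=np.load('pics/w2_bento0.npy'); r=cv2.minAreaRect(np.array([onz('wrist',p,50)[:2] for p in np.argwhere(m)[:,::-1].astype(float)],np.float32)); print(r)
d=np.load('pics/w2_spoon_rest0.npy'); P=np.array([onz('wrist',p,20)[:2] for p in np.argwhere(d)[:,::-1].astype(float)],np.float32)
print(cv2.minAreaRect(P),P.mean(0)); w=[onz('wrist',p,46) for p in [(388,86),(465,96)]]; print(np.array(w)); print(onz('wrist',(259,201),11))
cv2.imwrite('pics/w2c.png',np.hstack([cv2.resize(im[100:205,205:295],(360,420),interpolation=cv2.INTER_CUBIC),cv2.resize(im[5:195,350:500],(332,420),interpolation=cv2.INTER_CUBIC)]))
```

```text
[[449.8 304.1]
 [465.9 413.3]
 [650.1 386.7]
 [633.  272.6]] [np.float64(185.80699104782056), np.float64(110.41502657739547), np.float64(186.06832952014392), np.float64(115.41501377982586)] [549.7 344.2]Traceback (most recent call last):
  File "<stdin>", line 5, in <module>
  File "h.py", line 11, in onz
    o,d=ray(n,uv); return o+d*(z-o[2])/d[2]
        ~~~^^^^^^
  File "h.py", line 7, in ray
    m,f=cm(n); P=np.array(m['pose'])
        ~~^^^
  File "h.py", line 4, in cm
    m=bot.camera_model(n); f=200/np.tan(np.radians(m['fovy'])/2)
ValueError: time passes only in moves, steps and waits
```

```bash
python3 - <<'E'
s=open('h.py').read()
s=s.replace("def cm(n):\n    m=bot.camera_model(n);","C={}\ndef cm(n):\n    if n not in C: C[n]=bot.camera_model(n)\n    m=C[n];")
open('h.py','w').write(s)
E
python3 - <<'E'
from h import *
np.set_printoptions(precision=1,suppress=True)
im=cv2.imread('pics/w2.png')
m=np.load('pics/w2_bento0.npy'); r=cv2.minAreaRect(np.array([onz('wrist',p,50)[:2] for p in np.argwhere(m)[:,::-1].astype(float)],np.float32)); print(r)
d=np.load('pics/w2_spoon_rest0.npy'); P=np.array([onz('wrist',p,20)[:2] for p in np.argwhere(d)[:,::-1].astype(float)],np.float32)
print(cv2.minAreaRect(P),P.mean(0)); w=[onz('wrist',p,46) for p in [(388,86),(465,96)]]; print(np.array(w)); print(onz('wrist',(259,201),11))
cv2.imwrite('pics/w2c.png',np.hstack([cv2.resize(im[100:205,205:295],(360,420),interpolation=cv2.INTER_CUBIC),cv2.resize(im[5:195,350:500],(332,420),interpolation=cv2.INTER_CUBIC)]))
E
```

```text
((549.2242431640625, 340.66949462890625), (123.16267395019531, 189.76551818847656), 81.66815948486328)
((617.5440063476562, 110.73524475097656), (136.54966735839844, 97.80366516113281), 4.954172611236572) [611.9 110. ]
[[524.3 299.3  46. ]
 [536.5 400.   46. ]]
[689.7 116.   11. ]
```

View pics/w2c.png

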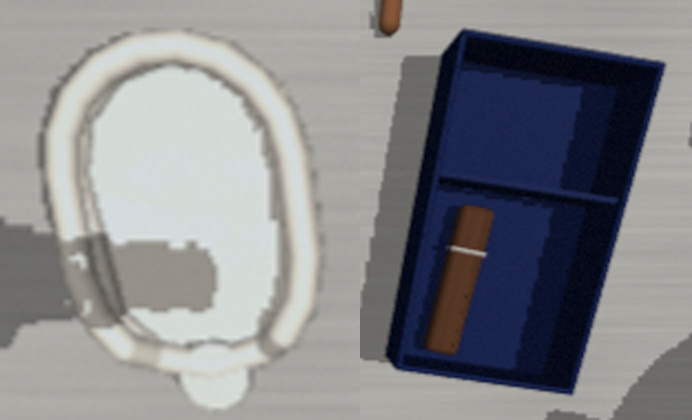

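The crops confirm the large bento with the open small compartment towards the robot. Next I'll look at the pot and spoon up close.

Emit:
{"api": "step_arm", "payload": {
  "moves": [
    {"hand":1,"x":0.8,"y":0,"z":0.3,"roll":0},
    {"hand":1,"x":0.8,"y":0,"z":0.3,"roll":0},
    {"hand":1,"x":0.8,"y":0,"z":0.3,"roll":0},
    {"hand":1,"x":0,"y":0,"z":0,"roll":0},
    {"hand":1,"x":0,"y":0,"z":0,"roll":0}
  ]
}}

```text
time: 5.55
tool_pos: [513.2, 212.5, 257.0]
eef_rot: [0.001, 1.0, 0.0, 0.001]
contact_force: [-0.6, -0.3, -0.3]
finger_gap: 85.4
finger_force: 0.0
```

```bash
python3 look.py w3 spoon:7 pot:0 bento:0
```

```text
t 5.55 [513.2 212.5 257. ] [0.001 1.    0.    0.001] j [ 0.19  0.4   1.58 -0.    1.16 -1.38] gap 85.4 F [-0.6 -0.3 -0.3]
cam [438.2 211.9 400.4]
spoon LM [371.8  57. ] 0.83 [374.2 276.    7. ]
spoon MK [359.   0.  21. 110.] 0.76 centroid [370.1  53.4] [370.3 273.7   7. ]
pot LM [227.9  99.2] 0.91 [422.9  91.7   0. ]
pot MK [201.  81.  46.  34.] 0.66 centroid [224.3  97.5] [420.8  87.1   0. ]
bento LM [414.1 195.6] 0.82 [554.4 347.5   0. ]
bento MK [364. 117. 127. 153.] 0.78 centroid [424.9 189.7] [545.7 362.2   0. ]
```

View pics/w3.png

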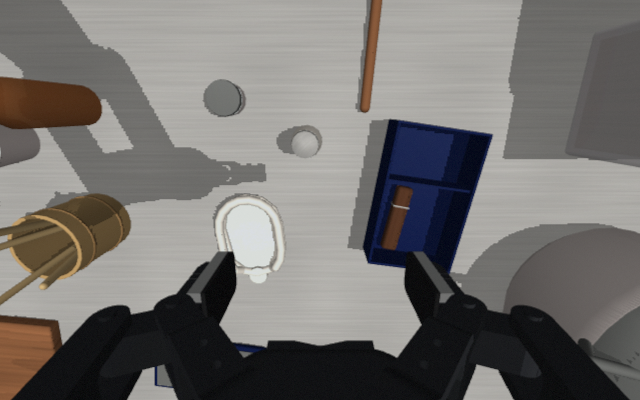

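The pot's lid is at (222,97), the shaker at (305,143), and the spoon's handle runs from its end at (365,111) up to (375,0).

Run:
```python
from h import *
np.set_printoptions(precision=1,suppress=True)
im=cv2.imread('pics/w3.png')
g=cv2.cvtColor(im,6)
crop=cv2.medianBlur(g[70:130,190:260],3)
print(cv2.HoughCircles(crop,cv2.HOUGH_GRADIENT,1,50,param1=80,param2=12,minRadius=14,maxRadius=24))
print('pot',onz('wrist',(222,97),36), 'shaker',onz('wrist',(305,143),40))
m=np.load('pics/w3_spoon0.npy'); ys,xs=np.nonzero(m); 
P=np.array([onz('wrist',p,8)[:2] for p in np.c_[xs,ys].astype(float)],np.float32)
v=cv2.fitLine(P,cv2.DIST_HUBER,0,0.01,0.01).ravel(); u=v[:2]*(-np.sign(v[0])); pr=(P-v[2:])@u
end=v[2:]+u*pr.min(); print('u',u,np.degrees(np.arctan2(u[1],u[0])),'end',end,'origin',end+66*u)
```

```text
[[[32.5 27.5 18.8]]]
pot [420.1  95.6  36. ] shaker [473.5 193.3  40. ]
u [-1.   0.1] 175.38876 end [437.3 267.7] origin [371.5 273. ]
```

Emit:
{"api": "step_arm", "payload": {
  "moves": [
    {"hand":1,"x":0.46,"y":-0.59,"z":0.7,"roll":0},
    {"hand":1,"x":0.46,"y":-0.59,"z":0.7,"roll":0},
    {"hand":1,"x":0.46,"y":-0.59,"z":0.7,"roll":0},
    {"hand":1,"x":0.46,"y":-0.59,"z":0.7,"roll":0},
    {"hand":1,"x":0,"y":0,"z":0,"roll":0},
    {"hand":1,"x":0,"y":0,"z":0,"roll":0}
  ]
}}

```text
time: 6.65
tool_pos: [421.6, 94.4, 116.7]
eef_rot: [0.001, 1.0, 0.0, 0.001]
contact_force: [0.6, 0.6, -0.6]
finger_gap: 85.5
finger_force: 0.0
```

```bash
python3 look.py w4 pot:36; python3 -c "
import cv2;a=cv2.imread('pics/w4.png');cv2.imwrite('pics/w4c.png',a[150:400,150:500])"
```

```text
t 6.65 [421.6  94.4 116.7] [0.001 1.    0.    0.001] j [-0.04  0.48  2.01  0.    0.64 -1.61] gap 85.5 F [ 0.6  0.6 -0.6]
cam [346.4  94.1 260.2]
pot LM [321.9 199.1] 0.92 [414.5  95.8  36. ]
pot MK [295. 179.  54.  53.] 0.97 centroid [321.9 204.3] [418.9  95.7  36. ]
```

View pics/w4c.png

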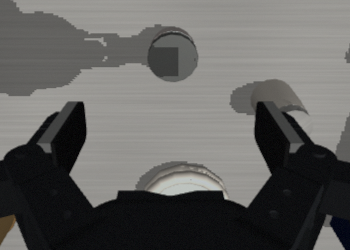

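The pot sits centred between the fingers at about (322,205). Descend and grip.

Emit:
{"api": "step_arm", "payload": {
  "moves": [
    {"hand":1,"x":0,"y":0,"z":0.7,"roll":0},
    {"hand":1,"x":0,"y":0,"z":0.7,"roll":0},
    {"hand":1,"x":0,"y":0,"z":0.5,"roll":0},
    {"hand":1,"x":0,"y":0,"z":0.3,"roll":0},
    {"hand":0.7,"x":0,"y":0,"z":0,"roll":0},
    {"hand":0.3,"x":0,"y":0,"z":0,"roll":0},
    {"hand":0.3,"x":0,"y":0,"z":0,"roll":0},
    {"hand":0.3,"x":0,"y":0,"z":0,"roll":0},
    {"hand":0.3,"x":0,"y":0,"z":0,"roll":0},
    {"hand":0.3,"x":0,"y":0,"z":0,"roll":0}
  ],
  "grip_force": 25
}}

```text
time: 8.05
tool_pos: [420.8, 94.6, 7.3]
eef_rot: [0.001, 1.0, 0.0, 0.001]
contact_force: [0.6, 2.7, 7.5]
finger_gap: 41.1
finger_force: 25.4
```

Emit:
{"api": "step_arm", "payload": {
  "moves": [
    {"hand":0.3,"x":0,"y":0,"z":-0.8,"roll":0},
    {"hand":0.3,"x":0,"y":0,"z":-0.9,"roll":0},
    {"hand":0.3,"x":-0.24,"y":0.8,"z":-0.4,"roll":0},
    {"hand":0.3,"x":-0.24,"y":0.9,"z":0,"roll":0},
    {"hand":0.3,"x":-0.25,"y":0.9,"z":0,"roll":0},
    {"hand":0.3,"x":-0.25,"y":0.9,"z":0,"roll":0},
    {"hand":0.3,"x":-0.25,"y":0.9,"z":0,"roll":0},
    {"hand":0.3,"x":-0.25,"y":0.8,"z":0,"roll":0.9},
    {"hand":0.3,"x":0,"y":0,"z":0,"roll":0},
    {"hand":0.3,"x":0,"y":0,"z":0,"roll":0}
  ]
}}

```text
time: 9.3
tool_pos: [493.2, 353.6, 111.0]
eef_rot: [0.079, 0.997, -0.001, -0.001]
contact_force: [-0.6, 0.0, -0.3]
finger_gap: 41.2
finger_force: 25.7
```

```bash
python3 look.py w5; python3 -c "
import cv2;a=cv2.imread('pics/w5.png');cv2.imwrite('pics/w5c.png',a[100:400,150:550])"
```

```text
t 9.3 [493.2 353.6 111. ] [ 0.079  0.997 -0.001 -0.001] j [ 0.44  0.66  1.58 -0.    0.91 -0.97] gap 41.2 F [-0.6  0.  -0.3]
cam [419.2 364.4 254.6]
```

View pics/w5c.png

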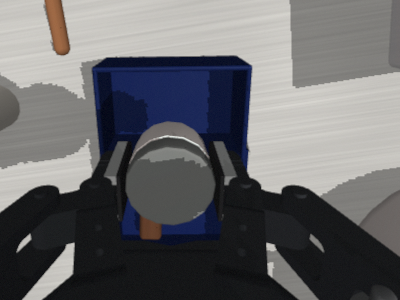

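The pot hangs centred over the small compartment (walls at crop columns 95 to 250, row 60). Lower it.

Emit:
{"api": "step_arm", "payload": {
  "moves": [
    {"hand":0.3,"x":0,"y":0,"z":0.6,"roll":0},
    {"hand":0.3,"x":0,"y":0,"z":0.6,"roll":0},
    {"hand":0.3,"x":0,"y":0,"z":0.45,"roll":0},
    {"hand":0.3,"x":0,"y":0,"z":0.25,"roll":0},
    {"hand":0.3,"x":0,"y":0,"z":0.07,"roll":0},
    {"hand":0.3,"x":0,"y":0,"z":0,"roll":0},
    {"hand":0.3,"x":0,"y":0,"z":0,"roll":0}
  ]
}}

```text
time: 10.22
tool_pos: [494.9, 354.6, 13.8]
eef_rot: [0.079, 0.997, 0.0, 0.001]
contact_force: [0.3, -0.2, 0.1]
finger_gap: 41.1
finger_force: 25.7
```

Emit:
{"api": "step_arm", "payload": {
  "moves": [
    {"hand":0.3,"x":0,"y":0,"z":0.04,"roll":0},
    {"hand":0.55,"x":0,"y":0,"z":0,"roll":0},
    {"hand":0.62,"x":0,"y":0,"z":0,"roll":0},
    {"hand":0.62,"x":0,"y":0,"z":0,"roll":0},
    {"hand":0.62,"x":0,"y":0,"z":0,"roll":0},
    {"hand":0.62,"x":0,"y":0,"z":-0.3,"roll":0},
    {"hand":0.62,"x":0,"y":0,"z":-0.7,"roll":0},
    {"hand":0.62,"x":0,"y":0,"z":-1,"roll":0},
    {"hand":0.62,"x":0,"y":0,"z":-0.5,"roll":-0.45},
    {"hand":0.62,"x":0,"y":0,"z":0,"roll":0}
  ]
}}

```text
time: 11.48
tool_pos: [496.0, 355.2, 139.2]
eef_rot: [0.04, 0.999, 0.002, 0.003]
contact_force: [1.0, -0.3, -0.3]
finger_gap: 53.2
finger_force: 0.0
```

Run:
```python
from h import *
s=bot.observe(); R=cv2.Rodrigues
from scipy.spatial.transform import Rotation
Rm=Rotation.from_quat(s['eef_rot']).as_matrix(); p=s['tool_pos']
print(p, s['finger_gap'], np.degrees(np.arctan2(Rm[1,0],Rm[0,0])))
u=np.array([-.9968,.080]); o=np.array([371.5,273])
t=np.r_[o,60]; print((Rm.T@(t-p)/50).round(2))
```

```text
[495.96683962 355.20719054 139.22686485] 53.20896216318193 175.3714183960962
[ 2.36 -1.84  1.56]
```

Emit:
{"api": "step_arm", "payload": {
  "moves": [
    {"hand":0.62,"x":0.6,"y":-0.46,"z":0,"roll":0},
    {"hand":0.62,"x":0.6,"y":-0.46,"z":0.2,"roll":0},
    {"hand":0.62,"x":0.6,"y":-0.46,"z":0.6,"roll":0},
    {"hand":0.62,"x":0.56,"y":-0.46,"z":0.7,"roll":0},
    {"hand":0.62,"x":0,"y":0,"z":0,"roll":0},
    {"hand":0.62,"x":0,"y":0,"z":0,"roll":0}
  ]
}}

```text
time: 12.22
tool_pos: [370.1, 272.4, 60.6]
eef_rot: [0.04, 0.999, 0.0, 0.0]
contact_force: [-0.0, 0.2, 0.3]
finger_gap: 53.0
finger_force: 0.0
```

```bash
python3 look.py w6 spoon:8; python3 -c "
import cv2;a=cv2.imread('pics/w6.png');cv2.imwrite('pics/w6c.png',a[0:400,150:500])"
```

```text
t 12.225 [370.1 272.4  60.6] [0.04  0.999 0.    0.   ] j [ 0.39  0.62  1.98  0.    0.54 -1.1 ] gap 53.0 F [-0.   0.2  0.3]
cam [295.7 278.  204.2]
spoon LM [322.2 219.9] 0.58 [371. 274.   8.]
spoon MK [286.  24.  69. 274.] 0.96 centroid [322.2 126.5] [305.4 279.1   8. ]
```

View pics/w6c.png

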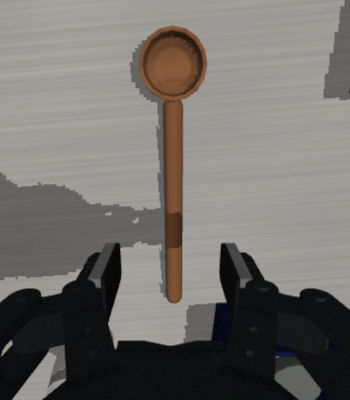

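The spoon lies along the image centreline, with its bowl at crop (174,63), hollow up, and its handle between the fingers.

Emit:
{"api": "step_arm", "payload": {
  "moves": [
    {"hand":0.62,"x":0,"y":0.02,"z":0.6,"roll":0},
    {"hand":0.62,"x":0,"y":0,"z":0.4,"roll":0},
    {"hand":0.62,"x":0,"y":0,"z":0.17,"roll":0},
    {"hand":0.4,"x":0,"y":0,"z":0,"roll":0},
    {"hand":0.2,"x":0,"y":0,"z":0,"roll":0},
    {"hand":0,"x":0,"y":0,"z":0,"roll":0},
    {"hand":0,"x":0,"y":0,"z":0,"roll":0},
    {"hand":0,"x":0,"y":0,"z":0,"roll":0},
    {"hand":0,"x":0,"y":0,"z":0,"roll":0},
    {"hand":0,"x":0,"y":0,"z":0,"roll":0}
  ],
  "grip_force": 50
}}

```text
time: 13.62
tool_pos: [370.0, 273.4, 3.1]
eef_rot: [0.04, 0.999, 0.0, 0.001]
contact_force: [0.1, 0.5, 6.2]
finger_gap: 10.7
finger_force: 49.1
```

Emit:
{"api": "step_arm", "payload": {
  "moves": [
    {"hand":0,"x":0,"y":0,"z":-0.3,"roll":0},
    {"hand":0,"x":0,"y":0,"z":-0.7,"roll":-0.48},
    {"hand":0,"x":0,"y":0,"z":-0.7,"roll":-0.48},
    {"hand":0,"x":-0.9,"y":-0.52,"z":-0.2,"roll":0},
    {"hand":0,"x":-0.9,"y":-0.52,"z":0,"roll":0},
    {"hand":0,"x":-0.9,"y":-0.52,"z":0,"roll":0},
    {"hand":0,"x":-0.9,"y":-0.52,"z":0,"roll":0},
    {"hand":0,"x":-0.9,"y":-0.52,"z":0,"roll":0},
    {"hand":0,"x":-0.9,"y":-0.52,"z":0,"roll":0},
    {"hand":0,"x":-0.9,"y":-0.52,"z":0,"roll":0}
  ]
}}

```text
time: 14.88
tool_pos: [699.9, 118.4, 98.1]
eef_rot: [-0.044, 0.999, 0.0, -0.0]
contact_force: [1.7, 0.3, -0.4]
finger_gap: 10.8
finger_force: 48.9
```

Emit:
{"api": "step_arm", "payload": {
  "moves": [
    {"hand":0,"x":0,"y":0,"z":0,"roll":0},
    {"hand":0,"x":0,"y":0,"z":0,"roll":0}
  ]
}}

```text
time: 15.12
tool_pos: [697.5, 119.3, 97.2]
eef_rot: [-0.044, 0.999, 0.0, -0.001]
contact_force: [0.3, 0.2, -0.7]
finger_gap: 10.3
finger_force: 48.9
```

```bash
python3 look.py w7 spoon_rest:0; python3 -c "
import cv2;a=cv2.imread('pics/w7.png');cv2.imwrite('pics/w7c.png',a[0:400,150:500])"
```

```text
t 15.125 [697.5 119.3  97.2] [-0.044  0.999  0.    -0.001] j [ 0.01  0.79  1.3   0.    1.05 -1.65] gap 10.3 F [ 0.3  0.2 -0.7]
cam [622.5 112.6 240.8]
spoon_rest LM [319.7 102.3] 0.79 [614.3 112.    0. ]
spoon_rest MK [250.  16. 139. 175.] 0.97 centroid [317.6 113. ] [622.5 111.    0. ]
```

View pics/w7c.png

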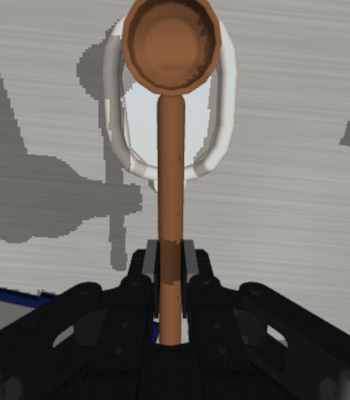

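Run:
```python
from h import *
s=bot.observe(); p=s['tool_pos']; u=np.array([-.9962,-.087])
for L in (84,105,126):
    q=p[:2]+L*u
    print(L,[proj('wrist',[*q,z]).round(1).tolist() for z in (90,100,107,115)])
for x in (-77,66): print(x, proj('wrist',[613-x*-.9962*-1,110+x*-.087,11]))
```

```text
84 [[321.6, 93.8], [321.7, 92.4], [321.8, 91.3], [321.9, 89.9]]
105 [[321.7, 46.2], [321.9, 41.1], [322.0, 37.1], [322.1, 31.9]]
126 [[321.9, -5.9], [322.1, -15.4], [322.2, -23.0], [322.4, -32.8]]
-77 [317.22370662 197.74500877]
66 [317.08308743  -2.70450383]
```

The bowl at (320,43) matches a level spoon aligned with the rest, whose sides are at columns 255 and 387. Lower it.

Emit:
{"api": "step_arm", "payload": {
  "moves": [
    {"hand":0,"x":-0.1,"y":0,"z":0.4,"roll":0},
    {"hand":0,"x":0,"y":0,"z":0.5,"roll":0},
    {"hand":0,"x":0,"y":0,"z":0.4,"roll":0},
    {"hand":0,"x":0,"y":0,"z":0.15,"roll":0},
    {"hand":0,"x":0,"y":0,"z":0.1,"roll":0},
    {"hand":0,"x":0,"y":0,"z":0.05,"roll":0},
    {"hand":0,"x":0,"y":0,"z":0,"roll":0},
    {"hand":0,"x":0,"y":0,"z":0,"roll":0}
  ]
}}

```text
time: 16.27
tool_pos: [704.5, 119.7, 18.1]
eef_rot: [-0.044, 0.999, -0.0, 0.001]
contact_force: [0.9, 0.0, 0.1]
finger_gap: 10.8
finger_force: 48.9
```

Emit:
{"api": "step_arm", "payload": {
  "moves": [
    {"hand":0,"x":0,"y":0,"z":0.04,"roll":0},
    {"hand":0,"x":0,"y":0,"z":0,"roll":0},
    {"hand":0.2,"x":0,"y":0,"z":0,"roll":0},
    {"hand":0.35,"x":0,"y":0,"z":0,"roll":0},
    {"hand":0.35,"x":0,"y":0,"z":0,"roll":0},
    {"hand":0.35,"x":0,"y":0,"z":0,"roll":0},
    {"hand":0.35,"x":0,"y":0,"z":-0.3,"roll":0},
    {"hand":0.35,"x":0,"y":0,"z":-0.7,"roll":0},
    {"hand":0.35,"x":0,"y":0,"z":-1,"roll":0},
    {"hand":0.35,"x":0,"y":0,"z":-1,"roll":0}
  ]
}}

```text
time: 17.52
tool_pos: [704.0, 119.7, 167.8]
eef_rot: [-0.044, 0.999, -0.0, 0.0]
contact_force: [0.2, -0.0, 0.7]
finger_gap: 30.3
finger_force: 0.0
```

```bash
python3 look.py w8 spoon:20 spoon_rest:0
```

```text
t 17.525 [704.  119.7 167.8] [-0.044  0.999 -0.     0.   ] j [ 0.01  0.72  1.24 -0.    1.18 -1.65] gap 30.3 F [ 0.2 -0.   0.7]
cam [631.5 112.7 318.8]
spoon LM [318.9 189.2] 0.63 [714.4 118.5  20. ]
spoon MK [298.  59.  41. 191.] 0.82 centroid [319.9 131.8] [654.9 114.3  20. ]
spoon_rest LM [317.7  95.2] 0.61 [620.1 108.9   0. ]
spoon_rest MK [268.  16. 101. 153.] 0.93 centroid [318.9  87.9] [613.  109.5   0. ]
```

Emit:
{"api": "step_arm", "payload": {
  "moves": [
    {"hand":0.35,"x":0,"y":0,"z":-0.8,"roll":0.5},
    {"hand":0.35,"x":0.24,"y":-0.88,"z":-0.4,"roll":0},
    {"hand":0.35,"x":0.24,"y":-0.88,"z":-0.4,"roll":0},
    {"hand":0.35,"x":0.24,"y":-0.88,"z":-0.4,"roll":0},
    {"hand":0.35,"x":0.24,"y":-0.88,"z":-0.4,"roll":0},
    {"hand":0.35,"x":0.24,"y":-0.88,"z":-0.4,"roll":0},
    {"hand":0.35,"x":0.24,"y":-0.88,"z":-0.4,"roll":0},
    {"hand":0.35,"x":0.24,"y":-0.88,"z":0,"roll":0},
    {"hand":0.35,"x":0,"y":0,"z":0,"roll":0},
    {"hand":0.35,"x":0,"y":0,"z":0,"roll":0}
  ]
}}

```text
time: 19.02
tool_pos: [619.4, -187.7, 323.6]
eef_rot: [0.0, 1.0, 0.001, -0.001]
contact_force: [-1.1, 0.4, 0.5]
finger_gap: 30.1
finger_force: 0.0
```

```bash
python3 look.py w9 bottle:0 pestle:0 turntable:0 squat_bottle:18 slim_bottle:18 cup:0
```

```text
t 19.025 [ 619.4 -187.7  323.6] [ 0.     1.     0.001 -0.001] j [-0.47  0.48  1.26  0.    1.41 -2.04] gap 30.1 F [-1.1  0.4  0.5]
cam [ 544.8 -188.1  467.5]
bottle LM [381.2  31.9] 0.89 [433.4 -99.5   0. ]
bottle LM [220.7 102.3] 0.5 [ 529.7 -339.3    0. ]
bottle LM [214.9 138.8] 0.17 [ 584.5 -353.8    0. ]
bottle MK [364.   5.  61.  47.] 0.93 centroid [391.5  20.5] [418.9 -85.7  -0. ]
pestle MK [602.  88.  37.  89.] 0.2 centroid [627.  144.5] [592.2 303.7   0. ]
turntable LM [220.  101.1] 0.65 [ 527.9 -340.2    0. ]
turntable MK [138.  16. 146. 155.] 0.69 centroid [217.4  90.5] [ 512.7 -342.5    0. ]
squat_bottle LM [176.4  93.5] 0.88 [ 518.2 -396.9   18. ]
squat_bottle MK [118.  68.  77.  42.] 0.93 centroid [153.2  88.7] [ 511.7 -429.7   18. ]
slim_bottle LM [216.8 139.2] 0.8 [ 583.6 -344.6   18. ]
slim_bottle LM [506.3 156.9] 0.55 [609.8 102.7  18. ]
slim_bottle MK [160. 123.  73.  39.] 0.74 centroid [197.5 144.3] [ 591.3 -375.    18. ]
cup LM [372.3 138.1] 0.82 [ 583.  -104.1    0. ]
cup LM [215.7 142. ] 0.57 [ 589.5 -353.1    0. ]
cup MK [342. 112.  73.  71.] 0.7 centroid [378.6 146.9] [596.8 -93.3   0. ]
```

View pics/w9.png

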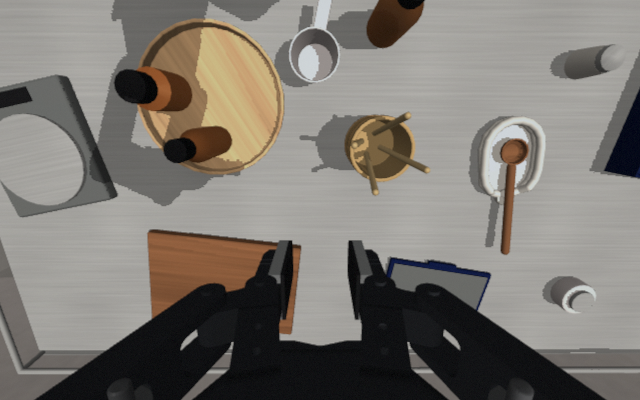

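The spoon lies in the rest with its bowl at (514,151) and its handle out through the notch. The cup rim is centred near (379,148), with skewer tops at (407,116), (427,170), (375,191) and (358,146). The turntable's free side faces the cup. Next I'll look further back for the bottle cap and pestle.

Run:
```python
from h import *
for uv,z in [((211,96),34),((379,148),95),((372,138),0),((407,116),150),((427,170),150),((375,191),150),((137,87),105+18-5),((180,150),158-5),((382,46),0)]: print(uv,z,onz('wrist',uv,z).round(1))
for a in [(137,96),(284,96),(211,18),(211,173)]: print(onz('wrist',a,34).round(1))
```

```text
(211, 96) 34 [ 522.9 -343.3   34. ]
(379, 148) 95 [ 588.5 -113.4   95. ]
(372, 138) 0 [ 583.8 -106.2    0. ]
(407, 116) 150 [548.5 -96.9 150. ]
(427, 170) 150 [606.3 -69.4 150. ]
(375, 191) 150 [ 630.6 -126.1  150. ]
(137, 87) 118 [ 517.6 -396.2  118. ]
(180, 150) 153 [ 584.  -340.7  153. ]
(382, 46) 0 [452.4 -98.7   0. ]
[ 522.9 -448.1   34. ]
[ 522.8 -239.9   34. ]
[ 426.1 -332.7   34. ]
[ 633.6 -355.4   34. ]
```

Emit:
{"api": "step_arm", "payload": {
  "moves": [
    {"hand":0.6,"x":0.8,"y":0,"z":0,"roll":0},
    {"hand":0.6,"x":0.8,"y":0,"z":0,"roll":0},
    {"hand":0.6,"x":0.8,"y":0,"z":0,"roll":0},
    {"hand":0.6,"x":0.4,"y":0,"z":0,"roll":0},
    {"hand":0.6,"x":0,"y":0,"z":0,"roll":0},
    {"hand":0.6,"x":0,"y":0,"z":0,"roll":0}
  ]
}}

```text
time: 20.42
tool_pos: [481.1, -188.7, 325.7]
eef_rot: [0.0, 1.0, -0.0, 0.001]
contact_force: [0.7, 0.1, 0.4]
finger_gap: 51.2
finger_force: 0.0
```

```bash
python3 look.py w10 bottle:0 pestle:0 turntable:0 cup:0; python3 -c "
import cv2;a=cv2.imread('pics/w10.png');cv2.imwrite('pics/w10c.png',a[0:260,80:480])"
```

```text
t 20.425 [ 481.1 -188.7  325.7] [ 0.     1.    -0.     0.001] j [-0.59  0.27  1.58  0.    1.29 -2.16] gap 51.2 F [0.7 0.1 0.4]
cam [ 405.8 -189.3  468.8]
bottle LM [379.4 130.1] 0.75 [432.8 -95.7   0. ]
bottle MK [362. 112.  57.  43.] 0.8 centroid [390.4 130. ] [432.6 -78.3   0. ]
pestle LM [263.6  80.2] 0.72 [ 360.  -274.2    0. ]
pestle MK [234.  62.  40.  33.] 0.66 centroid [253.5  77.1] [ 355.7 -289.1    0. ]
pestle MK [182. 210.  57.  66.] 0.6 centroid [211.7 242.3] [ 626.7 -381.2    0. ]
turntable LM [229.3 185.9] 0.89 [ 523.7 -340.7    0. ]
turntable MK [156. 124. 135. 127.] 0.66 centroid [227.7 184.1] [ 520.7 -343.     0. ]
turntable MK [180. 209.  58.  68.] 0.57 centroid [212. 242.] [ 626.2 -380.6    0. ]
cup LM [366.4 220.7] 0.94 [ 585.5 -108.8    0. ]
cup MK [343. 199.  65.  70.] 0.6 centroid [369.7 227.5] [ 598.1 -102.5    0. ]
```

View pics/w10c.png

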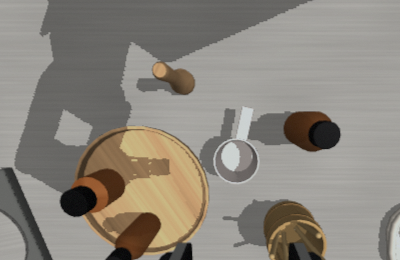

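The pestle's handle top is at (239,69) and its head at (264,81). The bottle cap top is at (403,134), and the measuring cup lies at (317,160) with its handle towards the robot.

Run:
```python
from h import *
for uv,z in [((239,69),140),((239,69),137),((403,134),155),((318,160),40)]: print(uv,z,onz('wrist',uv,z).round(1))
print(proj('wrist',[360,-274,0]),proj('wrist',[433,-97,155]),proj('wrist',[360,-274,140]))
```

```text
(239, 69) 140 [ 361.8 -273.5  140. ]
(239, 69) 137 [ 361.4 -274.3  137. ]
(403, 134) 155 [ 426.8 -101.   155. ]
(318, 160) 40 [ 472.7 -191.8   40. ]
[263.48129161  81.05912704] [406.27087905 139.94122897] [238.36626426  67.11283252]
```

Emit:
{"api": "step_arm", "payload": {
  "moves": [
    {"hand":0.7,"x":0.35,"y":0.59,"z":0.4,"roll":0},
    {"hand":0.7,"x":0.35,"y":0.59,"z":0.6,"roll":0},
    {"hand":0.7,"x":0.36,"y":0.59,"z":0.8,"roll":0},
    {"hand":0.7,"x":0,"y":0,"z":0.6,"roll":0},
    {"hand":0.7,"x":0,"y":0,"z":0,"roll":0},
    {"hand":0.7,"x":0,"y":0,"z":0,"roll":0}
  ]
}}

```text
time: 21.62
tool_pos: [428.3, -100.6, 206.2]
eef_rot: [0.0, 1.0, -0.001, 0.001]
contact_force: [0.8, -0.1, 0.0]
finger_gap: 59.6
finger_force: 0.0
```

```bash
python3 look.py w11 bottle:0
python3 - <<'E'
from h import *
im=cv2.imread('pics/w11.png'); m=np.load('pics/w11_bottle0.npy')
g=cv2.cvtColor(im,6); ys,xs=np.nonzero((m>0)&(g<45)); print(len(xs),xs.min(),xs.max(),ys.min(),ys.max(),xs.mean(),ys.mean())
y,x=np.nonzero(m); print(x.min(),x.max(),y.min(),y.max())
print(onz('wrist',((xs.min()+xs.max())/2,(ys.min()+ys.max())/2),150))
print(proj('wrist',[428,-100,155]),proj('wrist',[428,-100,129]))
E
```

```text
t 21.625 [ 428.3 -100.6  206.2] [ 0.     1.    -0.001  0.001] j [-0.49  0.32  1.91 -0.    0.91 -2.06] gap 59.6 F [ 0.8 -0.1  0. ]
cam [ 352.8 -101.2  349.7]
bottle LM [326.1 181.2] 0.96 [435.4 -94.1   0. ]
bottle LM [136.3 290.9] 0.63 [ 593.4 -359.4    0. ]
bottle MK [296. 160.  54.  84.] 0.92 centroid [323.8 198.5] [457.8 -97.    0. ]
bottle MK [468. 377.   8.  19.] 0.24 centroid [470.6 390. ] [774.6 137.1   0. ]
1518 299 344 160 240 324.3524374176548 216.51581027667984
297 350 157 240
[ 413.68150809 -100.2885651   150.        ]
[321.88790616 221.03613148] [321.73423896 209.36264421]
```

Emit:
{"api": "step_arm", "payload": {
  "moves": [
    {"hand":0.7,"x":0,"y":0.02,"z":0.6,"roll":0},
    {"hand":0.7,"x":0,"y":0,"z":0.6,"roll":0},
    {"hand":0.7,"x":0,"y":0,"z":0.45,"roll":0},
    {"hand":0.5,"x":0,"y":0,"z":0,"roll":0},
    {"hand":0.35,"x":0,"y":0,"z":0,"roll":0},
    {"hand":0.2,"x":0,"y":0,"z":0,"roll":0},
    {"hand":0.2,"x":0,"y":0,"z":0,"roll":0},
    {"hand":0.2,"x":0,"y":0,"z":0,"roll":0},
    {"hand":0.2,"x":0,"y":0,"z":0,"roll":0}
  ],
  "grip_force": 35
}}

```text
time: 22.9
tool_pos: [427.7, -99.1, 123.6]
eef_rot: [-0.0, 1.0, -0.0, 0.001]
contact_force: [0.1, 1.1, 6.0]
finger_gap: 29.1
finger_force: 35.0
```

Emit:
{"api": "step_arm", "payload": {
  "moves": [
    {"hand":0.2,"x":0,"y":0,"z":-0.4,"roll":0},
    {"hand":0.2,"x":0,"y":0,"z":-0.7,"roll":0},
    {"hand":0.2,"x":0,"y":0,"z":-0.6,"roll":0},
    {"hand":0.2,"x":-0.2,"y":-0.6,"z":0,"roll":0},
    {"hand":0.2,"x":-0.3,"y":-0.9,"z":0,"roll":0},
    {"hand":0.2,"x":-0.3,"y":-0.9,"z":0,"roll":0},
    {"hand":0.2,"x":-0.3,"y":-0.9,"z":0,"roll":0},
    {"hand":0.2,"x":-0.15,"y":-0.6,"z":0,"roll":0},
    {"hand":0.2,"x":-0.05,"y":-0.3,"z":0,"roll":0},
    {"hand":0.2,"x":0,"y":0,"z":0,"roll":0}
  ]
}}

```text
time: 24.15
tool_pos: [491.6, -308.9, 207.3]
eef_rot: [0.0, 1.0, 0.001, -0.0]
contact_force: [-0.2, 0.1, -1.2]
finger_gap: 29.0
finger_force: 34.9
```

Emit:
{"api": "step_arm", "payload": {
  "moves": [
    {"hand":0.2,"x":0,"y":0,"z":0.4,"roll":0},
    {"hand":0.2,"x":0,"y":0,"z":0.5,"roll":0},
    {"hand":0.2,"x":0,"y":0,"z":0.3,"roll":0},
    {"hand":0.2,"x":0,"y":0,"z":0.1,"roll":0},
    {"hand":0.2,"x":0,"y":0,"z":0,"roll":0},
    {"hand":0.2,"x":0,"y":0,"z":0,"roll":0}
  ]
}}

```text
time: 24.9
tool_pos: [492.5, -309.1, 143.6]
eef_rot: [-0.0, 1.0, -0.001, 0.001]
contact_force: [-0.4, 0.1, -1.2]
finger_gap: 28.9
finger_force: 35.0
```

Emit:
{"api": "step_arm", "payload": {
  "moves": [
    {"hand":0.2,"x":0,"y":0,"z":0.04,"roll":0},
    {"hand":0.2,"x":0,"y":0,"z":0,"roll":0},
    {"hand":0.35,"x":0,"y":0,"z":0,"roll":0},
    {"hand":0.45,"x":0,"y":0,"z":0,"roll":0},
    {"hand":0.55,"x":0,"y":0,"z":0,"roll":0},
    {"hand":0.6,"x":0,"y":0,"z":0,"roll":0},
    {"hand":0.6,"x":0,"y":0,"z":0,"roll":0},
    {"hand":0.6,"x":0,"y":0,"z":-0.4,"roll":0},
    {"hand":0.6,"x":0,"y":0,"z":-0.7,"roll":0},
    {"hand":0.6,"x":0,"y":0,"z":-0.8,"roll":0}
  ]
}}

```text
time: 26.15
tool_pos: [491.6, -308.4, 236.1]
eef_rot: [-0.0, 1.0, 0.001, -0.001]
contact_force: [1.3, 0.2, -1.0]
finger_gap: 51.3
finger_force: 0.0
```

Emit:
{"api": "step_arm", "payload": {
  "moves": [
    {"hand":0.6,"x":0.85,"y":0.2,"z":0,"roll":0},
    {"hand":0.6,"x":0.85,"y":0.25,"z":0,"roll":0},
    {"hand":0.6,"x":0.91,"y":0.24,"z":0.4,"roll":0},
    {"hand":0.6,"x":0,"y":0,"z":0.5,"roll":0},
    {"hand":0.6,"x":0,"y":0,"z":0,"roll":0},
    {"hand":0.6,"x":0,"y":0,"z":0,"roll":0}
  ]
}}

```text
time: 26.9
tool_pos: [362.4, -275.1, 191.5]
eef_rot: [-0.0, 1.0, -0.001, 0.001]
contact_force: [0.1, -0.2, -0.3]
finger_gap: 51.1
finger_force: 0.0
```

```bash
python3 look.py w12 pestle:0 bottle:18
python3 - <<'E'
from h import *
m=np.load('pics/w12_pestle0.npy'); y,x=np.nonzero(m)
for r in range(y.min(),y.max()+1,8): print(r,x[y==r].min(),x[y==r].max())
print(y.max()); p=bot.observe()['tool_pos']; print(proj('wrist',[361,-274,0]),proj('wrist',[361,-274,140]))
im=cv2.imread('pics/w12.png'); cv2.imwrite('pics/w12c.png',im[100:400,120:520])
E
```

```text
t 26.9 [ 362.4 -275.1  191.5] [-0.     1.    -0.001  0.001] j [-0.9   0.36  1.89  0.    0.89 -2.47] gap 51.1 F [ 0.1 -0.2 -0.3]
cam [ 287.1 -275.7  334.9]
pestle LM [322.6 178.7] 0.59 [ 362.7 -273.1    0. ]
pestle MK [311. 165.  25.  69.] 0.82 centroid [321.6 198.5] [ 387.1 -274.2    0. ]
pestle MK [588. 337.  32.  52.] 0.53 centroid [601.8 358.9] [629.8 133.6   0. ]
bottle LM [295.8 287.3] 0.61 [ 498.9 -306.5   18. ]
bottle MK [262. 270.  50.  76.] 0.91 centroid [289.8 307.9] [ 529.7 -315.    18. ]
bottle MK [182. 284.  36.  98.] 0.3 centroid [199.8 360.9] [ 616.7 -442.1   18. ]
167 317 325
175 309 334
183 307 336
191 308 335
199 313 330
207 311 332
215 310 334
223 310 334
231 316 328
233
[321.3357331  177.74074611] [321.97389796 220.01424048]
```

Emit:
{"api": "step_arm", "payload": {
  "moves": [
    {"hand":0.6,"x":0.02,"y":0.02,"z":0.6,"roll":0},
    {"hand":0.6,"x":0,"y":0,"z":0.6,"roll":0},
    {"hand":0.6,"x":0,"y":0,"z":0.5,"roll":0},
    {"hand":0.4,"x":0,"y":0,"z":0,"roll":0},
    {"hand":0.25,"x":0,"y":0,"z":0,"roll":0},
    {"hand":0,"x":0,"y":0,"z":0,"roll":0},
    {"hand":0,"x":0,"y":0,"z":0,"roll":0},
    {"hand":0,"x":0,"y":0,"z":0,"roll":0},
    {"hand":0,"x":0,"y":0,"z":0,"roll":0}
  ],
  "grip_force": 40
}}

```text
time: 28.28
tool_pos: [361.0, -273.8, 106.7]
eef_rot: [-0.0, 1.0, -0.001, 0.001]
contact_force: [0.1, 0.5, 6.8]
finger_gap: 17.0
finger_force: 39.6
```

Emit:
{"api": "step_arm", "payload": {
  "moves": [
    {"hand":0,"x":0,"y":0,"z":-0.5,"roll":0},
    {"hand":0,"x":0,"y":0,"z":-1,"roll":0},
    {"hand":0,"x":0,"y":0,"z":-1,"roll":0},
    {"hand":0,"x":-0.3,"y":0.2,"z":-1,"roll":0},
    {"hand":0,"x":-0.9,"y":0.45,"z":0,"roll":0},
    {"hand":0,"x":-0.9,"y":0.45,"z":0,"roll":0},
    {"hand":0,"x":-0.9,"y":0.45,"z":0,"roll":0},
    {"hand":0,"x":-0.9,"y":0.45,"z":0,"roll":0},
    {"hand":0,"x":-0.9,"y":0.45,"z":0,"roll":0},
    {"hand":0,"x":-0.9,"y":0.45,"z":0,"roll":0}
  ]
}}

```text
time: 29.52
tool_pos: [646.4, -127.3, 280.3]
eef_rot: [-0.0, 1.0, 0.0, -0.001]
contact_force: [1.1, -1.2, -0.4]
finger_gap: 17.4
finger_force: 39.4
```

Emit:
{"api": "step_arm", "payload": {
  "moves": [
    {"hand":0,"x":-0.6,"y":0.35,"z":0,"roll":0},
    {"hand":0,"x":0,"y":0,"z":0,"roll":0},
    {"hand":0,"x":0,"y":0,"z":0,"roll":0}
  ]
}}

```text
time: 29.9
tool_pos: [674.5, -110.8, 280.1]
eef_rot: [-0.0, 1.0, 0.0, -0.001]
contact_force: [-0.4, -0.3, -0.8]
finger_gap: 16.9
finger_force: 39.4
```

```bash
python3 look.py w13 cup:0; python3 -c "
import cv2;a=cv2.imread('pics/w13.png');cv2.imwrite('pics/w13c.png',cv2.resize(a[20:320,200:440],(480,600),interpolation=cv2.INTER_CUBIC))"
```

```text
t 29.9 [ 674.5 -110.8  280.1] [-0.     1.     0.    -0.001] j [-0.33  0.57  1.21 -0.    1.36 -1.9 ] gap 16.9 F [-0.4 -0.3 -0.8]
cam [ 599.4 -111.9  423.9]
cup LM [322.3 103.5] 0.91 [ 587.  -108.8    0. ]
cup MK [285.  58.  78.  86.] 0.71 centroid [322.8 101.1] [ 583.9 -108.1    0. ]
```

View pics/w13c.png

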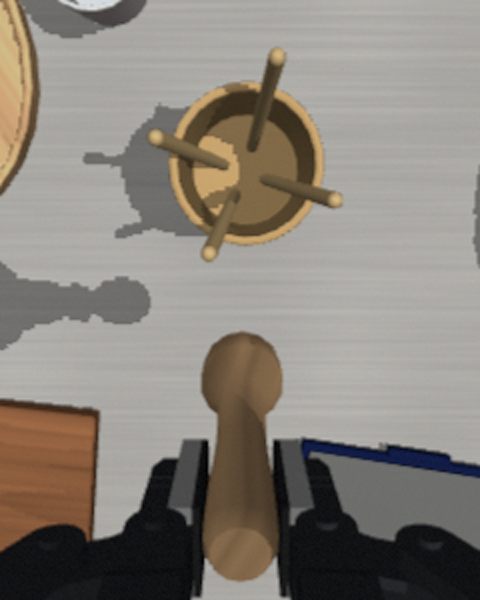

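The cup rim is centred at (323.7,101.7). The skewer tops lie at about -74°, 22°, 113° and 196° round it, so the fingers fit along -26°/154°. The pestle hangs below the gripper.

Run:
```python
from h import *
print(onz('wrist',(323.7,101.7),95),onz('wrist',(322.7,105.6),6))
for z in (173,187,199,313): print(z,proj('wrist',[674.5,-110.8,z]))
from math import *
a=radians(206); ex=np.array([cos(a),sin(a)]); ey=np.array([sin(a),-cos(a)])
d=np.array([587.5,-109])-bot.observe()['tool_pos'][:2]; print('after roll',d@ex/50,d@ey/50,d)
```

```text
[ 588.14293898 -108.14840099   95.        ] [ 590.17618625 -108.42734478    6.        ]
173 [321.52109844 199.1469807 ]
187 [321.60288652 203.8015636 ]
199 [321.6803321  208.20901407]
313 [323.10646409 289.37059361]
after roll 1.5415437960251839 0.8086019537110026 [-86.99990759   2.54991501]
```

Emit:
{"api": "step_arm", "payload": {
  "moves": [
    {"hand":0,"x":0.6,"y":0.02,"z":0,"roll":0},
    {"hand":0,"x":0.6,"y":0.02,"z":0,"roll":0},
    {"hand":0,"x":0.53,"y":0.01,"z":0,"roll":0},
    {"hand":0,"x":0,"y":0,"z":0,"roll":-0.9},
    {"hand":0,"x":0,"y":0,"z":0,"roll":-0.9},
    {"hand":0,"x":0,"y":0,"z":0,"roll":-0.8},
    {"hand":0,"x":0,"y":0,"z":0,"roll":0},
    {"hand":0,"x":0,"y":0,"z":0,"roll":0}
  ]
}}

```text
time: 31.05
tool_pos: [588.7, -108.7, 281.0]
eef_rot: [-0.224, 0.975, -0.0, 0.0]
contact_force: [0.6, -0.4, -0.3]
finger_gap: 17.3
finger_force: 39.4
```

Emit:
{"api": "step_arm", "payload": {
  "moves": [
    {"hand":0,"x":0,"y":0,"z":0.4,"roll":0},
    {"hand":0,"x":0,"y":0,"z":0.4,"roll":0},
    {"hand":0,"x":0,"y":0,"z":0.4,"roll":0},
    {"hand":0,"x":0,"y":0,"z":0.3,"roll":0},
    {"hand":0,"x":0,"y":0,"z":0.2,"roll":0},
    {"hand":0,"x":0,"y":0,"z":0.2,"roll":0},
    {"hand":0,"x":0,"y":0,"z":0.1,"roll":0},
    {"hand":0,"x":0,"y":0,"z":0.1,"roll":0},
    {"hand":0,"x":0,"y":0,"z":0,"roll":0}
  ]
}}

```text
time: 32.17
tool_pos: [589.0, -108.2, 175.7]
eef_rot: [-0.225, 0.974, 0.0, -0.0]
contact_force: [0.9, -0.1, -0.7]
finger_gap: 17.1
finger_force: 39.4
```

Emit:
{"api": "step_arm", "payload": {
  "moves": [
    {"hand":0,"x":0,"y":0,"z":0.06,"roll":0},
    {"hand":0,"x":0,"y":0,"z":0.06,"roll":0},
    {"hand":0,"x":0,"y":0,"z":0.06,"roll":0},
    {"hand":0,"x":0,"y":0,"z":0.06,"roll":0},
    {"hand":0,"x":0,"y":0,"z":0.06,"roll":0},
    {"hand":0,"x":0,"y":0,"z":0.06,"roll":0},
    {"hand":0,"x":0,"y":0,"z":0,"roll":0}
  ]
}}

```text
time: 33.05
tool_pos: [588.8, -108.2, 157.5]
eef_rot: [-0.225, 0.974, 0.0, -0.0]
contact_force: [0.3, 0.1, -1.3]
finger_gap: 17.1
finger_force: 39.4
```

Emit:
{"api": "step_arm", "payload": {
  "moves": [
    {"hand":0,"x":0,"y":0,"z":0.05,"roll":0},
    {"hand":0,"x":0,"y":0,"z":0.05,"roll":0},
    {"hand":0,"x":0,"y":0,"z":0.05,"roll":0},
    {"hand":0,"x":0,"y":0,"z":0.05,"roll":0},
    {"hand":0,"x":0,"y":0,"z":0.05,"roll":0},
    {"hand":0,"x":0,"y":0,"z":0.05,"roll":0},
    {"hand":0,"x":0,"y":0,"z":0.05,"roll":0},
    {"hand":0,"x":0,"y":0,"z":0,"roll":0}
  ]
}}

```text
time: 34.05
tool_pos: [588.9, -108.2, 140.0]
eef_rot: [-0.225, 0.974, 0.0, -0.0]
contact_force: [0.9, 0.5, -1.4]
finger_gap: 17.1
finger_force: 39.3
```

Emit:
{"api": "step_arm", "payload": {
  "moves": [
    {"hand":0,"x":0,"y":0,"z":0.04,"roll":0},
    {"hand":0,"x":0,"y":0,"z":0.04,"roll":0},
    {"hand":0,"x":0,"y":0,"z":0.04,"roll":0},
    {"hand":0,"x":0,"y":0,"z":0.04,"roll":0},
    {"hand":0,"x":0,"y":0,"z":0.04,"roll":0},
    {"hand":0,"x":0,"y":0,"z":0,"roll":0}
  ]
}}

```text
time: 34.8
tool_pos: [588.9, -108.2, 130.1]
eef_rot: [-0.225, 0.974, 0.0, -0.0]
contact_force: [-0.0, -0.2, -0.9]
finger_gap: 17.2
finger_force: 39.4
```

Emit:
{"api": "step_arm", "payload": {
  "moves": [
    {"hand":0,"x":0,"y":0,"z":0.04,"roll":0},
    {"hand":0,"x":0,"y":0,"z":0.04,"roll":0},
    {"hand":0,"x":0,"y":0,"z":0.04,"roll":0},
    {"hand":0,"x":0,"y":0,"z":0,"roll":0}
  ]
}}

```text
time: 35.3
tool_pos: [589.1, -108.3, 124.1]
eef_rot: [-0.225, 0.974, 0.0, -0.0]
contact_force: [-0.3, 0.9, -1.6]
finger_gap: 17.0
finger_force: 39.4
```

Emit:
{"api": "step_arm", "payload": {
  "moves": [
    {"hand":0,"x":0,"y":0,"z":0.03,"roll":0},
    {"hand":0,"x":0,"y":0,"z":0.03,"roll":0},
    {"hand":0,"x":0,"y":0,"z":0.03,"roll":0},
    {"hand":0,"x":0,"y":0,"z":0.03,"roll":0},
    {"hand":0,"x":0,"y":0,"z":0,"roll":0}
  ]
}}

```text
time: 35.92
tool_pos: [588.9, -108.3, 118.1]
eef_rot: [-0.225, 0.974, 0.0, -0.0]
contact_force: [-0.2, -0.0, -0.6]
finger_gap: 17.2
finger_force: 39.4
```

Emit:
{"api": "step_arm", "payload": {
  "moves": [
    {"hand":0,"x":0,"y":0,"z":0.03,"roll":0},
    {"hand":0,"x":0,"y":0,"z":0.03,"roll":0},
    {"hand":0,"x":0,"y":0,"z":0.03,"roll":0},
    {"hand":0,"x":0,"y":0,"z":0,"roll":0}
  ]
}}

```text
time: 36.42
tool_pos: [588.9, -108.3, 113.6]
eef_rot: [-0.225, 0.974, 0.0, -0.0]
contact_force: [1.0, -0.6, 0.3]
finger_gap: 17.3
finger_force: 39.4
```

Emit:
{"api": "step_arm", "payload": {
  "moves": [
    {"hand":0,"x":0,"y":0,"z":0.02,"roll":0},
    {"hand":0,"x":0,"y":0,"z":0,"roll":0},
    {"hand":0.25,"x":0,"y":0,"z":0,"roll":0},
    {"hand":0.32,"x":0,"y":0,"z":0,"roll":0},
    {"hand":0.36,"x":0,"y":0,"z":0,"roll":0},
    {"hand":0.36,"x":0,"y":0,"z":0,"roll":0},
    {"hand":0.36,"x":0,"y":0,"z":0,"roll":0}
  ]
}}

```text
time: 37.3
tool_pos: [589.0, -108.3, 112.8]
eef_rot: [-0.225, 0.974, 0.0, -0.0]
contact_force: [-0.4, -0.0, 0.4]
finger_gap: 30.5
finger_force: 0.0
```

Emit:
{"api": "step_arm", "payload": {
  "moves": [
    {"hand":0.36,"x":0,"y":0,"z":-0.15,"roll":0},
    {"hand":0.36,"x":0,"y":0,"z":-0.2,"roll":0},
    {"hand":0.36,"x":0,"y":0,"z":-0.4,"roll":0},
    {"hand":0.36,"x":0,"y":0,"z":-0.7,"roll":0},
    {"hand":0.36,"x":0,"y":0,"z":-0.9,"roll":0},
    {"hand":0.36,"x":0,"y":0,"z":-0.9,"roll":0},
    {"hand":0.36,"x":-0.9,"y":0,"z":0,"roll":0},
    {"hand":0.36,"x":-0.9,"y":0,"z":0,"roll":0},
    {"hand":0.36,"x":0,"y":0,"z":0,"roll":0},
    {"hand":0.36,"x":0,"y":0,"z":0,"roll":0}
  ]
}}

```text
time: 38.55
tool_pos: [669.2, -68.8, 275.4]
eef_rot: [-0.225, 0.974, 0.0, -0.001]
contact_force: [-0.5, -0.3, 0.6]
finger_gap: 30.8
finger_force: 0.0
```

```bash
python3 look.py w14 cup:0 pestle:6 bottle:18 turntable:0
python3 - <<'E'
from h import *
a=bot.capture('scene'); cv2.imwrite('pics/s2.png',a); t=bot.capture('top')
for n in ['scene','top']:
  for k in ['bottle','pot','spoon','squat_bottle','slim_bottle','cup','pestle']:
    print(n,k,[(np.round(r['uv'],0).tolist(),round(r['score'],2),onz(n,r['uv'],{'pot':4,'bottle':18}.get(k,0))[:2].round()) for r in bot.landmark_of(n,k)[:1]])
w=cv2.imread('pics/w14.png')
A=cv2.resize(a[100:340,130:560],(800,446)); cv2.imwrite('pics/fin.png',np.vstack([A[:,:], np.hstack([cv2.resize(t[100:200,170:500],(500,152)),cv2.resize(w[0:240],(300,152))])]))
E
```

```text
t 38.55 [669.2 -68.8 275.4] [-0.225  0.974  0.    -0.001] j [-0.27  0.55  1.25 -0.    1.34 -2.29] gap 30.8 F [-0.5 -0.3  0.6]
cam [ 601.4 -102.4  418.9]
cup LM [317.4  97.4] 0.64 [ 584.9 -114.4    0. ]
cup MK [281.  52.  80.  87.] 0.56 centroid [319.7  95.7] [ 581.5 -112.5    0. ]
pestle LM [322.9  99.7] 0.68 [ 584.5 -106.3    6. ]
pestle MK [308.  87.  24.  31.] 0.64 centroid [319.4 102.3] [ 589.5 -109.     6. ]
turntable MK [ 79.   0. 166.  58.] 0.89 centroid [169.8  25.4] [ 589.5 -321.8    0. ]
scene bottle [([205.0, 179.0], 0.56, array([ 486., -308.]))]
scene pot [([433.0, 294.0], 0.61, array([492., 357.]))]
scene spoon [([280.0, 313.0], 0.95, array([699., 108.]))]
scene squat_bottle []
scene slim_bottle [([171.0, 195.0], 0.66, array([ 571., -356.]))]
scene cup [([236.0, 237.0], 0.8, array([ 592., -105.]))]
scene pestle []
top bottle [([440.0, 177.0], 0.78, array([ 500., -308.]))]
top pot []
top spoon [([473.0, 174.0], 0.51, array([ 515., -406.]))]
top squat_bottle [([472.0, 171.0], 0.98, array([ 525., -405.]))]
top slim_bottle [([452.0, 145.0], 0.95, array([ 600., -349.]))]
top cup []
top pestle []
```

View pics/fin.png

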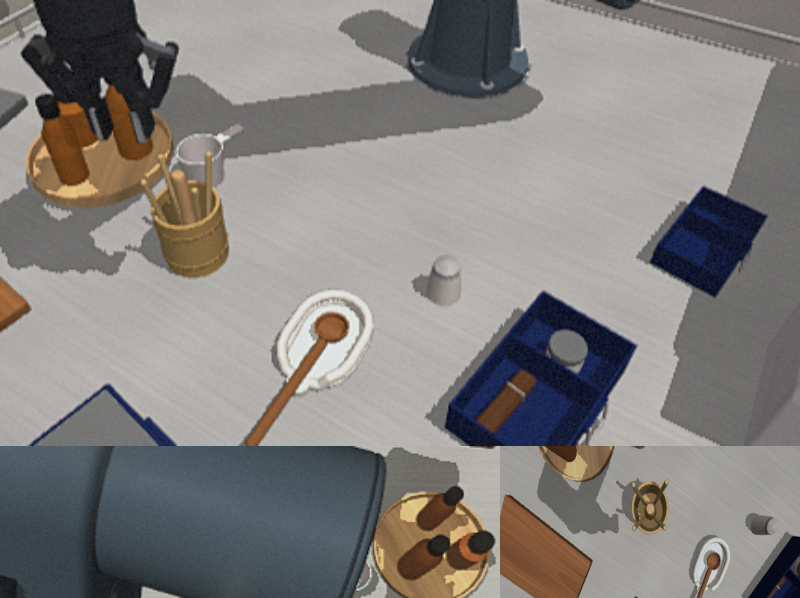

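The final picture shows all four in place: three bottles upright on the tray, the pot in the compartment, the spoon in the rest with its handle through the notch, and the pestle in the cup. The gripper is clear.

```bash
python3 -c "
from station import bot
print(bot.finish_job())"
```

```text
the job is handed in; nothing more can be done
None
```

I put the bottle, pot, pestle and spoon where they belong, let go of them and handed the job in at about 39 s. The final pictures show all four in place and the cup and both tray bottles standing; the judge gave no verdict back.

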